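Sort the fired ware at the decorating bench

ROBOT

A 7-joint arm with a two-finger parallel gripper is mounted at the origin on the work surface. World frame = base frame: x ahead of the robot, y to its left, z up, the work surface at z = 0. Lengths are in m, angles in rad, forces in N, time in s.
With the tool pointing down it reaches from about 0.425 to 1.025 m from the base axis. Payload 9.4 kg.
Tool frame: the origin (TCP) lies at the very end of the fingers, on their centre line; the grasp point (between the pads) lies 19 mm behind it; z points along the fingers, y is the line along which they close (so a half turn about z gives the same grasp; the last joint's range is limited). The gripper opens to 85 mm and grips with 20 to 120 N. Pads are 22 mm wide; open, the fingers measure 114 mm over their backs; the gripper's body (76 mm by 85 mm) begins 54 mm behind the grasp point. The pads swing forward as they close: fully open they stand 13 mm farther back than shut.
Start: joints at [1.158, 0.599, -0.003, 1.599, 0.002, 0.943, -0.08], TCP at [0.239, -0.685, 0.231] pointing down, gripper open.
Joint ranges: [-2.57, 2.57], [-0.35, 1.97], [-1.29, 1.29], [0.11, 2.56], [-1.05, 4.19], [0.11, 1.86], [-2.63, 2.63]. Speed limits (rad/s): [2.22, 2.22, 3.01, 3.01, 3.14, 3.14, 3.14].

INTERFACE

Orientations are given as [roll, pitch, yaw] about the fixed x, y, z axes, in that order (R = Rz(yaw) Ry(pitch) Rx(roll)).
In Python, from cell import manip, cams gives the robot as it stands. The module is installed in compiled form; this text tells all that it offers.
- The arm moves only by the tool play_rows, never from a script. Its argument "commands" is a list of rows, each a list of 5 numbers: the shift along the world's x, y, z normalised to -1 to 1, where 1 is 0.6 m, then the turn about the world's z normalised to -1 to 1, where 1 is 180 degrees, then the opening, from -1 (shut) to 1 (fully open). In form: [[x, y, z, spin, hand], ...]. A call has 1 to 12 rows; each row is the pose to reach, as a shift and turn from the pose commanded when the call began, turning the shorter way round; what a row does not reach only later rows make up. A row lasts 1/8 s, in which the tool goes at most 62.5 mm and 10.7 degrees, less where a joint would pass 70% of its speed; a pose out of reach is approached as far as the arm can. A call with a number of a shift or a turn outside -1 to 1 is refused whole. A call with a gripper value outside its range is refused whole. The fingers move at their own pace and stop on an object; the grip force is fixed at half the most. Time passes only in rows, so rows that repeat a pose let the fingers close. It gives the time, the measured TCP pose, the force, the opening and the grip force at its end, in the units of the state.
- manip.read_state(): the state, without advancing time (a new reading comes with each control period).
- cams.grab_frame(name): name is "scene" or "top" or "wrist"; returns the picture (480x640x3 uint8, red, green, blue); there is no depth.
- cams.camera_info(name): a dict with "fx", "fy", "cx", "cy" (pixels), "cam_to_world" (4x4, takes a point from camera to world coordinates). Camera axes: x right, y down, z forward; pixel columns grow to the right and rows downward; lengths in m; the calibration is good to about 2 mm. A picture is of the moment at which its call begins: read the wrist's pose just before it. camera_info takes no time and is no camera call; for the wrist camera it gives the pose at the moment of the call.
- manip.close_job(): hands the job in; it is judged then, once.
The state is a dict: "time": time; "q": joint angles; "qd": joint speeds; "joint_torque": joint torques, N m; "eef_pos": TCP position; "orientation": TCP orientation; "force": force on the tool from outside, world axes, zero at the start; "wrist_torque": the same for the moment, N m; "finger_gap": opening from 0.0 (shut) to 1.0 (fully open); "grasp_force": force on a finger pad.
Only numpy, scipy, OpenCV 4.12 (cv2) and the standard library are available. Lean on these libraries where they do the work, as an engineer would, in place of code of your own. Each camera call takes 0.05 s, during which the arm holds its last target. There are 200 camera calls.

TASK

Sort the fired terracotta: stand the two beakers in the two bays of the deeper wooden crate and lay the two lids, knob up, in the two bays of the shallow grey tray, one to a bay. Stand the loose bud vase upright in the middle of the empty ringed spot on the banding wheel without turning the wheel, which runs freely. Keep the ware upright, set every piece down gently without dropping it, and let go of it.

Things in the scene. Friction and masses are not known exactly. Their poses are not given: they have to be found in the camera images.
- beaker_a: Small straight beaker of plain terracotta, open at the top, standing upright: 54 mm outside diameter (tapering to 50 mm at the foot over the lowest 20 mm), 80 mm high, wall 4 mm, about 0.13 kg. Origin: centre of its underside, z up. Its twin is identical and either may take either bay.
- beaker_b: Small straight beaker of plain terracotta, open at the top, standing upright: 54 mm outside diameter (tapering to 50 mm at the foot over the lowest 20 mm), 80 mm high, wall 4 mm, about 0.13 kg. Origin: centre of its underside, z up. Its twin is identical and either may take either bay.
- lid_a: Round terracotta pot lid lying flat, knob up: disc 62 mm in diameter, 6 mm thick at the rim and sloping up to 12 mm at the knob; on its middle a straight round knob 20 mm in diameter, whose top is 37 mm above the underside. About 0.06 kg. Origin: centre of its underside, z up. Its twin is identical and either may take either bay.
- lid_b: Round terracotta pot lid lying flat, knob up: disc 62 mm in diameter, 6 mm thick at the rim and sloping up to 12 mm at the knob; on its middle a straight round knob 20 mm in diameter, whose top is 37 mm above the underside. About 0.06 kg. Origin: centre of its underside, z up. Its twin is identical and either may take either bay.
- vase: The one loose terracotta bud vase, standing on the bench: foot 40 mm in diameter, belly 50 mm at 26 mm height, then a straight round neck 25 mm in diameter from 50 mm up to the top at 85 mm. About 0.11 kg. Origin: centre of its underside, z up.
- crate: Wooden crate fixed to the bench, 90 mm (its x) by 174 mm (its y) and 36 mm high outside, open at the top; walls, floor and the one divider are 6 mm thick. The divider parts it across y into two bays, each 78 x 78 mm inside, with centres at x = 0, y = +42 and -42 mm. Origin: centre of its underside, on the bench, z up.
- tray: Shallow grey plastic tray fixed to the bench, 98 mm (its x) by 190 mm (its y) and 18 mm high outside, open at the top; walls, floor and the one divider are 6 mm thick. The divider parts it across y into two bays, each 86 x 86 mm inside, with centres at x = 0, y = +46 and -46 mm. Origin: centre of its underside, on the bench, z up.
- wheel: Turning disc of a banding wheel: aluminium, 200 mm across, 12 mm thick, on a fixed foot; turns at a touch. Origin: on the upright axis at the disc's underside, 36 mm above the bench (top face at 48 mm). x points to the empty ringed spot. Two vases like the loose one are stuck on it, 65 mm from the axis at 120 and 240 degrees from x; their tops are 133 mm above the bench.
- wheel_mark (a point): Middle of the empty spot on the wheel's top face (48 mm above the bench), 65 mm from the axis, drawn as a dark ring 53 mm in outside diameter with a dark dot in the middle. It turns with the wheel.

How it is judged:
By the outcome, as a careful person would: the job done as asked, in the order asked, and still so for the second after the job is handed in, with the robot touching nothing.
It also fails if it takes over 144 s, if anything falls off the work surface, if the arm or the gripper's body presses on something with over 40 N, if the wrist force passes 120 N, or if a joint passes its speed limit or range.

## Working session

There is one attempt and no reset: what is moved stays moved. The work goes in short steps, Python scripts to look and compute and a tool call to move; the robot and the scene stay as the last step left them, time stands still between calls to the robot, and variables do not carry over. Pictures are saved under pics/ and viewed, at most 14 in all, crops included, and the job is handed in when it is done.

Besides the shell and the picture viewer there is one more tool, called after "Emit:" as a command line: name --pt "numbers of a row" for each row, then --argument value for the rest. play_rows: Moves the arm, as the interface text tells. Its arguments: {"type":"object","properties":{"commands":{"type":"array","items":{"type":"array","items":{"type":"number"}}}},"required":["commands"]}

```bash
mkdir -p pics; ls; python3 - <<'E'
from cell import manip,cams
import cv2,numpy as np
for n in("scene","top"):
    cv2.imwrite(f"pics/{n}0.png",cams.grab_frame(n)[:,:,::-1])
    i=cams.camera_info(n);print(n,i["fx"],i["cx"],i["cy"],np.round(i["cam_to_world"],3).tolist())
s=manip.read_state();print({k:np.round(v,3).tolist() for k,v in s.items()})
i=cams.camera_info("wrist");print(i["fx"],np.round(i["cam_to_world"],3).tolist())
E
```

```text
pics
scene 600.6274642599897 315.6648960421278 247.562443153099 [[-0.281, 0.636, -0.718, 1.471], [0.96, 0.198, -0.2, 0.235], [0.015, -0.746, -0.666, 0.867], [0.0, 0.0, 0.0, 1.0]]
top 579.1882842580798 321.4657416379 243.98760715208465 [[0.027, -0.996, 0.082, 0.448], [-1.0, -0.027, -0.006, -0.005], [0.008, -0.082, -0.997, 1.379], [0.0, 0.0, 0.0, 1.0]]
{'time': 0.1, 'q': [1.158, 0.6, -0.003, 1.6, 0.002, 0.943, -0.08], 'qd': [-0.0, -0.003, 0.001, -0.002, -0.0, -0.001, 0.001], 'joint_torque': [0.005, -77.799, 1.569, -25.863, 0.013, 0.005, 0.0], 'eef_pos': [0.239, -0.684, 0.23], 'orientation': [-3.14, 0.0, 0.336], 'force': [0.235, 0.161, -0.05], 'wrist_torque': [0.053, 0.015, -0.032], 'grasp_force': 0.0, 'finger_gap': 0.997}
340.9629239648741 [[0.329, -0.897, -0.294, 0.314], [-0.944, -0.314, -0.1, -0.659], [-0.002, 0.31, -0.951, 0.374], [0.0, 0.0, 0.0, 1.0]]
```

View pics/top0.png

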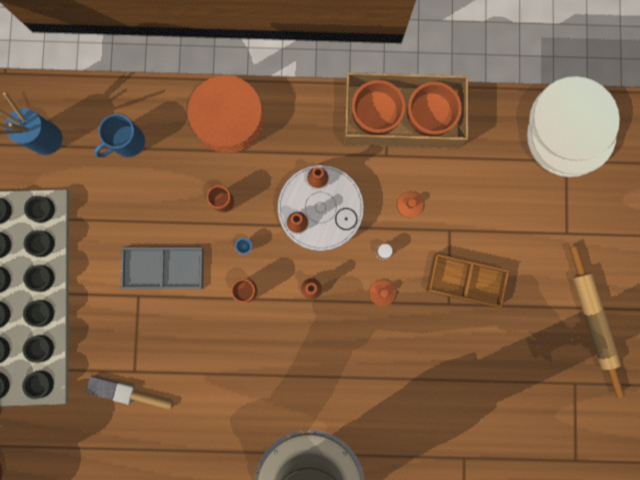

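View pics/scene0.png

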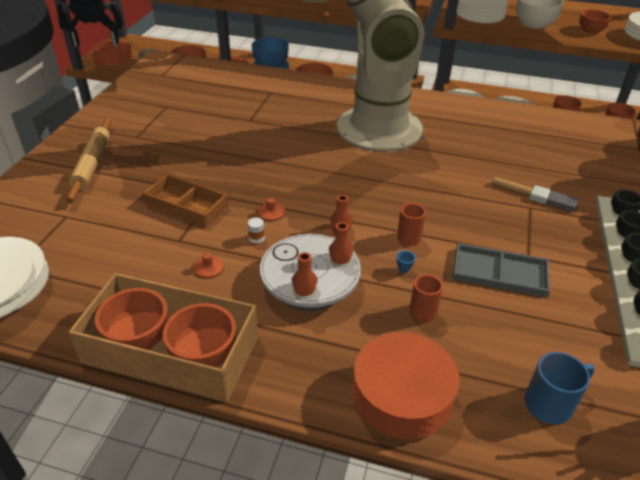

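Top view: beakers ≈(219,197) and (244,290), loose vase (311,288), wheel (320,207) with ring at (346,218), lids (410,204) and (383,292), crate (470,280), tray (163,268). The scene view shows the same pieces. The blue cup, the white jar and the red pots aren't part of the job.

```bash
cat > h.py <<'E'
import numpy as np,cv2
from cell import manip,cams
def ray(info,uv):
    T=np.array(info["cam_to_world"]);d=T[:3,:3]@[(uv[0]-info["cx"])/info["fx"],(uv[1]-info["cy"])/info["fy"],1]
    return T[:3,3],d/np.linalg.norm(d)
def plane(info,uv,z):
    o,d=ray(info,uv);return o+d*(z-o[2])/d[2]
def tri(rays):
    A=np.zeros((3,3));b=np.zeros(3)
    for o,d in rays:
        P=np.eye(3)-np.outer(d,d);A+=P;b+=P@o
    x=np.linalg.solve(A,b);return x,[round(1e3*np.linalg.norm(np.cross(x-o,d)),1) for o,d in rays]
def proj(info,p):
    T=np.array(info["cam_to_world"]);c=T[:3,:3].T@(np.array(p)-T[:3,3])
    return np.array([info["fx"]*c[0]/c[2]+info["cx"],info["fy"]*c[1]/c[2]+info["cy"]])
def terra(im):
    h=cv2.cvtColor(im,cv2.COLOR_RGB2HSV)
    return cv2.inRange(h,(0,165,50),(9,255,255))
def blobs(m,amin=80):
    c,_=cv2.findContours(m,cv2.RETR_EXTERNAL,cv2.CHAIN_APPROX_NONE)
    return [k for k in c if cv2.contourArea(k)>amin]
def shot(n,save=None):
    i=cams.camera_info(n);im=cams.grab_frame(n)
    if save:cv2.imwrite(f"pics/{save}.png",im[:,:,::-1])
    return i,im
E
python3 - <<'E'
from h import *
for n in("top","scene"):
    im=cv2.imread(f"pics/{n}0.png")[:,:,::-1];h=cv2.cvtColor(im,cv2.COLOR_RGB2HSV)
    for (u,v) in ([(232,190),(410,212),(383,285),(300,320),(470,280),(145,268),(430,295)] if n=="top" else [(411,230),(208,266),(240,125),(180,190)]): print(n,u,v,h[v,u])
    for k in blobs(terra(im),60):
        m=cv2.moments(k);print(n,np.round([m['m10']/m['m00'],m['m01']/m['m00']],1),m['m00'],cv2.boundingRect(k))
E
```

```text
top 232 190 [ 14 148 102]
top 410 212 [ 10 179 191]
top 383 285 [ 10 173 167]
top 300 320 [ 14 149 145]
top 470 280 [ 14 164 137]
top 145 268 [ 70   7 117]
top 430 295 [ 13 145 130]
top [245.4 288.1] 113.0 (236, 280, 20, 21)
top [414.2 198.4] 75.0 (406, 193, 16, 16)
top [215.  138.9] 160.0 (203, 129, 29, 23)
top [425.8 122.3] 140.5 (411, 102, 33, 33)
top [364.8 108.1] 192.0 (352, 85, 28, 44)
top [444.1  98.7] 290.0 (425, 83, 34, 46)
scene 411 230 [  9 186  92]
scene 208 266 [  8 185 113]
scene 240 125 [ 13 159 133]
scene 180 190 [ 13 179  77]
scene [404.7 384.9] 8800.0 (353, 333, 106, 106)
scene [167.  325.3] 6618.5 (95, 288, 141, 78)
scene [425.4 297.7] 1097.5 (411, 275, 31, 48)
scene [304.2 276.6] 563.0 (293, 254, 23, 41)
scene [207.9 266.3] 480.5 (194, 253, 29, 25)
scene [410.9 223.7] 839.0 (398, 204, 27, 42)
scene [270.8 210.4] 365.0 (258, 198, 27, 23)
scene [341.2 231.6] 943.0 (331, 195, 22, 68)
scene [620.4 110.2] 267.5 (607, 103, 28, 15)
scene [567.2 102.8] 233.5 (555, 96, 26, 14)
scene [315.7  68.5] 210.5 (297, 64, 35, 11)
scene [190.7  50.4] 179.0 (173, 46, 32, 11)
scene [100.4  43.7] 1419.0 (75, 21, 56, 44)
scene [594.   20.4] 477.0 (581, 10, 30, 23)
scene [134.6   9.7] 485.0 (122, 0, 29, 27)
scene [58.5 39.6] 619.0 (46, 0, 25, 75)
```

```bash
python3 - <<'E'
import re
s=open('h.py').read();s=s.replace("return cv2.inRange(h,(0,165,50),(9,255,255))","m=cv2.inRange(h,(0,150,30),(11,255,255))|cv2.inRange(h,(170,100,30),(180,255,255))\n    return cv2.morphologyEx(m,cv2.MORPH_CLOSE,np.ones((3,3),np.uint8))")
open('h.py','w').write(s)
from h import *
I={n:cams.camera_info(n) for n in("top","scene")};B={}
for n in I:
    im=cv2.imread(f"pics/{n}0.png")[:,:,::-1]
    B[n]=[]
    for k in blobs(terra(im),60):
        m=cv2.moments(k);c=(m['m10']/m['m00'],m['m01']/m['m00']);B[n].append(c)
        if n=="top":print(np.round(c,1),m['m00'],cv2.boundingRect(k),np.round(plane(I[n],c,.04),3))
for k in B["top"]:
  for l in B["scene"]:
    x,e=tri([ray(I["top"],k),ray(I["scene"],l)])
    if max(e)<6 and -.01<x[2]<.12: print(np.round(k),np.round(l),np.round(x,4),e)
im=cv2.imread("pics/top0.png")[:,:,::-1]
h=cv2.cvtColor(im,cv2.COLOR_RGB2HSV)
m=cv2.inRange(h,(0,0,40),(180,60,150));m[:230]=0;m[310:]=0;m[:,:100]=0;m[:,230:]=0
k=max(blobs(m),key=cv2.contourArea);r=cv2.minAreaRect(k);print("tray",r)
bx=[plane(I["top"],p,.018) for p in cv2.boxPoints(r)];print(np.round(bx,3).tolist(),np.round(np.mean(bx,0),4))
a=cv2.resize(im[150:320,400:540],None,fx=4,fy=4,interpolation=cv2.INTER_CUBIC)
b=cv2.resize(cv2.imread("pics/scene0.png")[:,:,::-1][160:240,125:245],None,fx=4,fy=4,interpolation=cv2.INTER_CUBIC)
cv2.imwrite("pics/crate.png",np.vstack([a[320:,:480],b])[:,:,::-1])
E
```

```text
[382.2 292.9] 514.0 (369, 280, 27, 27) [ 0.449 -0.156  0.04 ]
[243.2 290.5] 467.0 (231, 279, 26, 24) [0.446 0.164 0.04 ]
[310.9 288.5] 303.0 (301, 278, 21, 22) [0.455 0.009 0.04 ]
[296.9 221.9] 260.0 (288, 213, 19, 19) [0.608 0.045 0.04 ]
[409.5 204.4] 497.5 (397, 192, 26, 26) [ 0.657 -0.216  0.04 ]
[219.6 198.1] 528.5 (206, 184, 28, 28) [0.659 0.227 0.04 ]
[317.1 177.2] 252.5 (308, 168, 19, 19) [0.715 0.001 0.04 ]
[406.  107.4] 4510.0 (351, 80, 111, 56) [ 0.889 -0.205  0.04 ]
[225.5 113.5] 4547.0 (187, 75, 77, 79) [0.861 0.222 0.04 ]
[382. 293.] [271. 210.] [ 0.4489 -0.159   0.0066] [np.float64(0.8), np.float64(0.8)]
[243. 290.] [411. 224.] [0.4463 0.1632 0.0435] [np.float64(0.7), np.float64(0.7)]
[311. 289.] [341. 230.] [ 0.4548  0.0103 -0.0068] [np.float64(1.2), np.float64(1.2)]
[297. 222.] [341. 230.] [0.5991 0.0429 0.1174] [np.float64(0.4), np.float64(0.4)]
[410. 204.] [208. 266.] [ 0.6623 -0.2216  0.0048] [np.float64(0.2), np.float64(0.2)]
[220. 198.] [425. 298.] [0.6586 0.2262 0.0451] [np.float64(0.2), np.float64(0.2)]
[317. 177.] [304. 276.] [0.7069 0.0013 0.0814] [np.float64(0.1), np.float64(0.1)]
[406. 107.] [167. 325.] [ 0.8789 -0.1983  0.0663] [np.float64(2.5), np.float64(2.5)]
[225. 113.] [405. 385.] [0.8613 0.2222 0.0398] [np.float64(0.4), np.float64(0.4)]
tray ((161.5, 267.5), (41.0, 81.0), 90.0)
[[0.54, 0.458, 0.018], [0.545, 0.268, 0.018], [0.449, 0.263, 0.018], [0.444, 0.452, 0.018]] [0.4948 0.3603 0.018 ]
```

View pics/crate.png

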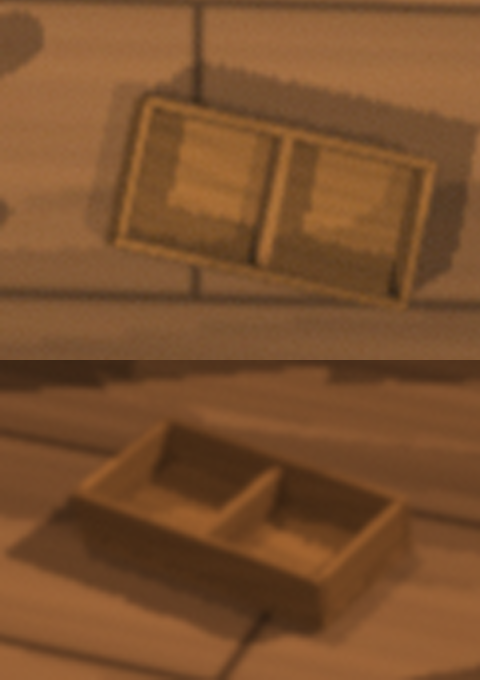

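Crate crop: the upper panel (top view) has rim corners at (147,97), (435,160), (406,307) and (113,243). The lower panel (scene view) has the same corners at (318,582), (75,498), (170,424) and (407,503).

```bash
python3 - <<'E'
from h import *
I={n:cams.camera_info(n) for n in("top","scene")}
t=np.array([(147,97),(435,160),(406,307),(113,243)])/4+[399.6,229.6]
s=(np.array([(318,582),(75,498),(170,424),(407,503)])-[0,360])/4+[124.6,159.6]
X=[]
for a,b in zip(t,s):
    x,e=tri([ray(I["top"],a),ray(I["scene"],b)]);X.append(x);print(np.round(x,4),e[0],np.round(plane(I["top"],a,.036),4))
P=np.array([plane(I["top"],a,.036) for a in t]);c=P.mean(0);d=(P[0]+P[3]-P[1]-P[2])/2;print("crate",c,np.linalg.norm(d),np.degrees(np.arctan2(d[1],d[0])),"tri z",np.mean(X,0))
y=d/np.linalg.norm(d);print("bays",c+.042*y,c-.042*y)
# ring/dot
for n,w in (("top",(335,205,357,231)),("scene",(270,238,302,266))):
    im=cv2.imread(f"pics/{n}0.png");g=cv2.cvtColor(im,cv2.COLOR_BGR2GRAY)[w[1]:w[3],w[0]:w[2]]
    m=(g<110).astype(np.uint8)*255
    ys,xs=np.nonzero(m);print(n,(xs.min()+xs.max())/2+w[0],(ys.min()+ys.max())/2+w[1],len(xs),xs.mean()+w[0],ys.mean()+w[1],(np.ptp(xs),np.ptp(ys)))
    im=cv2.imread(f"pics/{n}0.png");h=cv2.cvtColor(im,cv2.COLOR_BGR2HSV)
    m=cv2.inRange(h,(0,0,110),(180,50,255));m=cv2.morphologyEx(m,cv2.MORPH_CLOSE,np.ones((9,9),np.uint8))
    for k in blobs(m,1500):
        e=cv2.fitEllipse(cv2.convexHull(k)); 
        if (200<e[0][0]<380 and 180<e[0][1]<300):print(n,"wheel",np.round(e[0],1),np.round(e[1],1),cv2.contourArea(k),np.round(plane(I[n],e[0],.048),4))
r=[ray(I["top"],(346,218.5)),ray(I["scene"],(285.5,251.5))];print(tri(r),plane(I["top"],(346,218.5),.048),plane(I["scene"],(285.5,251.5),.048))
E
```

```text
[ 0.5431 -0.2807  0.0347] 0.6 [ 0.5432 -0.281   0.036 ]
[ 0.5106 -0.4486  0.0319] 1.8 [ 0.5111 -0.449   0.036 ]
[ 0.4248 -0.4323  0.0298] 1.9 [ 0.4256 -0.4322  0.036 ]
[ 0.458 -0.263  0.032] 0.0 [ 0.4579 -0.2622  0.036 ]
crate [ 0.48443998 -0.35610676  0.036     ] 0.17205784817678726 79.20702082486672 tri z [ 0.48411549 -0.35614611  0.03210224]
bays [ 0.49230494 -0.31484973  0.036     ] [ 0.47657502 -0.39736379  0.036     ]
top 345.5 218.5 57 346.17543859649123 218.40350877192984 (np.int64(21), np.int64(21))
top wheel [320.2 207.5] [85.2 85.9] 5644.5 [ 0.6427 -0.0079  0.048 ]
scene 285.5 251.5 131 286.1526717557252 251.51908396946564 (np.int64(31), np.int64(27))
scene wheel [309.9 269.4] [ 70.5 100.7] 4952.0 [ 0.6525 -0.0036  0.048 ]
(array([ 0.61815036, -0.06694144,  0.04881866]), [np.float64(1.3), np.float64(1.3)]) [ 0.61860046 -0.06819911  0.048     ] [ 0.61706999 -0.06599172  0.048     ]
```

Emit:
play_rows --pt "0.41 0.55 0.03 0.333 1" --pt "0.41 0.55 0.03 0.333 1" --pt "0.41 0.55 0.03 0.333 1" --pt "0.41 0.55 0.03 0.333 1" --pt "0.41 0.55 0.03 0.333 1" --pt "0.41 0.55 0.03 0.333 1" --pt "0.41 0.55 0.03 0.333 1" --pt "0.41 0.55 0.03 0.333 1" --pt "0.41 0.55 0.03 0.333 1" --pt "0.41 0.55 0.03 0.333 1"

```text
time: 1.35
eef_pos: [0.4838, -0.3558, 0.249]
orientation: [-3.141, 0.0, 1.38]
force: [0.0, 0.2, -0.3]
finger_gap: 1.004
grasp_force: 0.0
```

```bash
python3 - <<'E'
from h import *
s=manip.read_state();print(s["time"],np.round(s["eef_pos"],4),np.round(s["orientation"],3),np.round(s["q"],2))
shot("wrist","w_crate")
E
```

```text
1.35 [ 0.4838 -0.3558  0.249 ] [-3.141  0.     1.38 ] [ 0.77  0.45 -0.32  1.86  0.18  0.86  0.16]
```

View pics/w_crate.png

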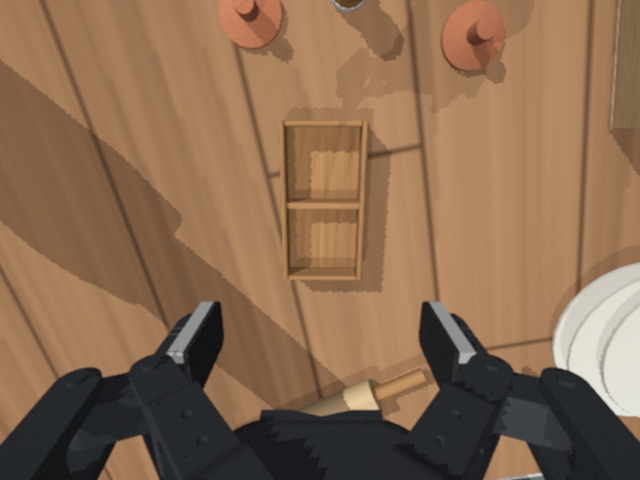

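Wrist view: crate rim corners at ≈(283,121), (369,121), (361,279) and (288,279). The two lids are at (250,20) and (474,35).

```bash
python3 - <<'E'
from h import *
i=cams.camera_info("wrist");t=cams.camera_info("top")
q=[(283,121),(369,121),(361,279),(288,279)]
P=np.array([plane(i,a,.036) for a in q]);c=P.mean(0);d=(P[0]+P[1]-P[2]-P[3])/2
y=d/np.linalg.norm(d);print(P.round(4).tolist(),c,np.linalg.norm(d),np.linalg.norm(P[0]-P[1]),np.degrees(np.arctan2(d[1],d[0])),c+.042*y,c-.042*y)
tt=np.array([(147,97),(435,160),(406,307),(113,243)])/4+[399.6,229.6]
for a,b in zip([0,1,2,3],[3,0,1,2]): print(tri([ray(i,q[a]),ray(t,tt[b])]))
E
```

```text
[[0.4626, -0.2662, 0.036], [0.5462, -0.2824, 0.036], [0.512, -0.4503, 0.036], [0.4298, -0.4344, 0.036]] [ 0.48764393 -0.35828904  0.036     ] 0.1713639866645995 0.08515093298983652 78.72423416517873 [ 0.49585624 -0.31709975  0.036     ] [ 0.47943161 -0.39947833  0.036     ]
(array([ 0.45921142, -0.26593352,  0.01358003]), [np.float64(1.2), np.float64(1.2)])
(array([ 0.54484167, -0.28188788,  0.03433715]), [np.float64(1.6), np.float64(1.6)])
(array([ 0.51118419, -0.44653685,  0.04360716]), [np.float64(0.5), np.float64(0.5)])
(array([ 0.42649051, -0.43784675,  0.0238917 ]), [np.float64(2.0), np.float64(2.0)])
```

Emit:
play_rows --pt "-0.065 0.863 -0.08 0 1" --pt "-0.065 0.863 -0.08 0 1" --pt "-0.065 0.863 -0.08 0 1" --pt "-0.065 0.863 -0.08 0 1" --pt "-0.065 0.863 -0.08 0 1" --pt "-0.065 0.863 -0.08 0 1" --pt "-0.065 0.863 -0.08 0 1" --pt "-0.065 0.863 -0.08 0 1" --pt "-0.065 0.863 -0.08 0 1" --pt "-0.065 0.863 -0.08 0 1" --pt "-0.065 0.863 -0.08 0 1"

```text
time: 2.78
eef_pos: [0.4461, 0.1617, 0.2012]
orientation: [-3.142, 0.001, 1.38]
force: [0.3, 1.0, -0.4]
finger_gap: 0.999
grasp_force: 0.0
```

```bash
python3 - <<'E'
from h import *
s=manip.read_state();print(s["time"],np.round(s["eef_pos"],4),np.round(s["orientation"],3))
i,im=shot("wrist","w_ba")
for k in blobs(terra(im),300):
    m=cv2.moments(k);c=(m['m10']/m['m00'],m['m01']/m['m00']);print(np.round(c,1),m['m00'],cv2.boundingRect(k),np.round(plane(i,c,.04),4))
E
```

```text
2.775 [0.4461 0.1617 0.2012] [-3.142e+00  1.000e-03  1.380e+00]
[590.5  84. ] 1540.5 (563, 59, 63, 55) [0.684  0.2295 0.04  ]
```

View pics/w_ba.png

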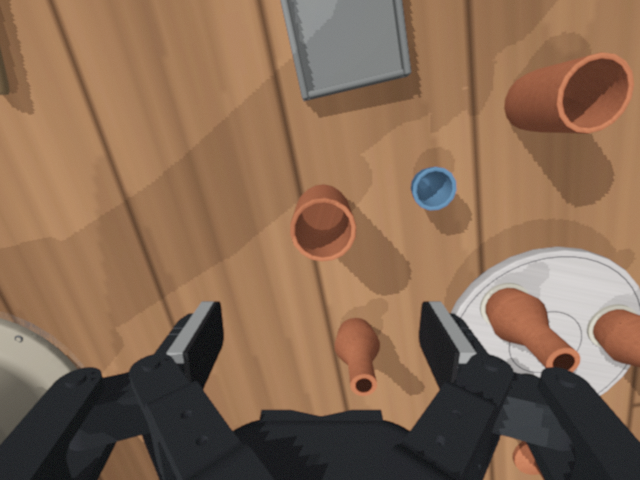

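Wrist view: beaker_a rim centre ≈(324,228), spanning x 292–356 with its bottom at y 261. Beaker_b rim is ≈(595,93) and the loose vase mouth ≈(363,383).

```bash
python3 - <<'E'
from h import *
i=cams.camera_info("wrist");im=cv2.imread("pics/w_ba.png")[:,:,::-1];h=cv2.cvtColor(im,cv2.COLOR_RGB2HSV)
for p in ((324,258),(325,195),(357,340),(270,190),(365,390)):print(p,h[p[1],p[0]])
for c,z in (((324,228.5),.08),((595,93),.08),((363,383),.085)):print(plane(i,c,z).round(4))
for th in(11,12,13):
  m=cv2.inRange(h,(0,145,30),(th,255,255))|cv2.inRange(h,(170,60,30),(180,255,255));m=cv2.morphologyEx(m,cv2.MORPH_OPEN,np.ones((3,3),np.uint8))
  for k in blobs(m,600):print(th,cv2.boundingRect(k),cv2.contourArea(k))
E
```

```text
(324, 258) [ 10 133 203]
(325, 195) [  9 145 146]
(357, 340) [  9 140 170]
(270, 190) [ 14 117 159]
(365, 390) [  9 160  59]
[0.4484 0.1612 0.08  ]
[0.6583 0.2238 0.08  ]
[0.4561 0.0083 0.085 ]
```

Emit:
play_rows --pt "0.0025 -0.0015 -0.09 0 1" --pt "0.0025 -0.0015 -0.18 0 1" --pt "0.0025 -0.0015 -0.24 0 1" --pt "0.0025 -0.0015 -0.265 0 1" --pt "0.0025 -0.0015 -0.265 0 1" --pt "0.0025 -0.0015 -0.265 0 -1" --pt "0.0025 -0.0015 -0.265 0 -1" --pt "0.0025 -0.0015 -0.265 0 -1" --pt "0.0025 -0.0015 -0.265 0 -1" --pt "0.0025 -0.0015 -0.265 0 -1" --pt "0.0025 -0.0015 -0.265 0 -1" --pt "0.0025 -0.0015 -0.265 0 -1"

```text
time: 4.32
eef_pos: [0.4479, 0.1621, 0.0436]
orientation: [3.14, -0.001, 1.381]
force: [-0.6, -1.4, 8.5]
finger_gap: 0.623
grasp_force: 61.2
```

Emit:
play_rows --pt "0 0 0.03 0 -1" --pt "0 0 0.12 0 -1" --pt "0 0 0.22 0 -1" --pt "0.051 -0.933 0.25 0 -1" --pt "0.051 -0.933 0.25 0 -1" --pt "0.051 -0.933 0.25 0 -1" --pt "0.051 -0.933 0.25 0 -1" --pt "0.051 -0.933 0.25 0 -1" --pt "0.051 -0.933 0.25 0 -1" --pt "0.051 -0.933 0.25 0 -1" --pt "0.051 -0.933 0.25 0 -1" --pt "0.051 -0.933 0.25 0 -1"

```text
time: 5.82
eef_pos: [0.4774, -0.3998, 0.1933]
orientation: [3.141, 0.001, 1.381]
force: [1.0, -0.6, -1.8]
finger_gap: 0.619
grasp_force: 63.4
```

Emit:
play_rows --pt "0 0 0 0 -1" --pt "0 0 0 0 -1" --pt "0 0 0 0 -1" --pt "0 0 0 0 -1"

```text
time: 6.32
eef_pos: [0.4783, -0.3962, 0.1926]
orientation: [3.141, 0.0, 1.384]
force: [-0.3, 0.6, -0.6]
finger_gap: 0.622
grasp_force: 63.4
```

```bash
python3 - <<'E'
from h import *
s=manip.read_state();print(s["time"],np.round(s["eef_pos"],4),np.round(s["orientation"],3),s["force"])
shot("wrist","w_pl1")
E
```

```text
6.325 [ 0.4783 -0.3962  0.1926] [3.141 0.    1.384] [-0.30908688  0.59381199 -0.6356386 ]
```

View pics/w_pl1.png

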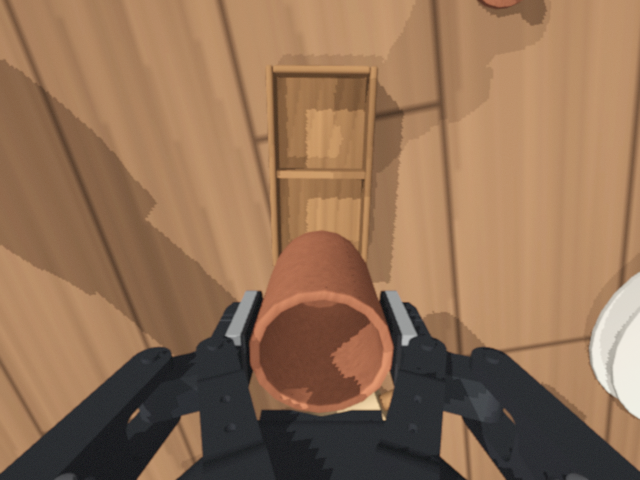

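Beaker_a is held upright between the pads, with its rim at about (321,350). The empty far bay is directly below.

Emit:
play_rows --pt "0 0 -0.08 0 -1" --pt "0 0 -0.15 0 -1" --pt "0 0 -0.2 0 -1" --pt "0 0 -0.22 0 -1" --pt "0 0 -0.226 0 -1" --pt "0 0 -0.23 0 -1" --pt "0 0 -0.234 0 -1" --pt "0 0 -0.236 0 -1" --pt "0 0 -0.237 0 -1" --pt "0 0 -0.237 0 -1"

```text
time: 7.62
eef_pos: [0.478, -0.3975, 0.0502]
orientation: [3.141, 0.0, 1.382]
force: [0.4, 0.8, -0.6]
finger_gap: 0.624
grasp_force: 63.4
```

Emit:
play_rows --pt "0 0 -0.001 0 -1" --pt "0 0 -0.002 0 -1" --pt "0 0 -0.003 0 -1"

```text
time: 8.0
eef_pos: [0.478, -0.3976, 0.0497]
orientation: [3.141, 0.001, 1.382]
force: [-4.8, 2.0, 19.8]
finger_gap: 0.616
grasp_force: 65.0
```

Emit:
play_rows --pt "0 0 -0.002 0 0.6" --pt "0 0 -0.002 0 1" --pt "0 0 -0.002 0 1" --pt "0 0 0 0 1" --pt "0 0 0.06 0 1" --pt "0 0 0.15 0 1" --pt "0 0 0.25 0 1" --pt "0 0 0.25 0 1"

```text
time: 9.0
eef_pos: [0.4801, -0.3987, 0.2031]
orientation: [3.134, 0.004, 1.382]
force: [-0.4, -0.4, -0.7]
finger_gap: 0.997
grasp_force: 0.0
```

Emit:
play_rows --pt "0.3 1.0 0 0 1" --pt "0.3 1.0 0 0 1" --pt "0.3 1.0 0 0 1" --pt "0.3 1.0 0 0 1" --pt "0.3 1.0 0 0 1" --pt "0.3 1.0 0 0 1" --pt "0.3 1.0 0 0 1" --pt "0.3 1.0 0 0 1" --pt "0.3 1.0 0 0 1" --pt "0.3 1.0 0 0 1" --pt "0.3 1.0 0 0 1" --pt "0.3 1.0 0 0 1"

```text
time: 10.5
eef_pos: [0.6574, 0.2023, 0.197]
orientation: [-3.14, 0.002, 1.383]
force: [0.1, -0.6, 0.1]
finger_gap: 0.998
grasp_force: 0.0
```

```bash
sed -n 1,1p h.py >/dev/null; python3 - <<'E'
from h import *
s=manip.read_state();print(s["time"],np.round(s["eef_pos"],4),np.round(s["orientation"],3),s["force"])
i,im=shot("wrist","w_bb");h=cv2.cvtColor(im,cv2.COLOR_RGB2HSV)
i["cam_to_world"]=np.array(i["cam_to_world"])
m=cv2.inRange(h,(0,125,30),(11,255,255));m=cv2.morphologyEx(m,cv2.MORPH_OPEN,np.ones((3,3),np.uint8))
for k in blobs(m,300):print(cv2.boundingRect(k),cv2.contourArea(k))
print(proj(i,(.6585,.225,.08)),proj(i,(.6585,.225,.0)))
_,t=shot("top");cv2.imwrite("pics/top1c.png",cv2.resize(t[170:310,200:520],None,fx=2.4,fy=2.4)[:,:,::-1])
a=np.zeros((580,768,3),np.uint8);a[:336]=cv2.resize(t[170:310,200:520],(768,336));a[340:580,:320]=cv2.resize(im,(320,240));
p=proj(i,(.6585,.225,.08)).astype(int);a[340:580,330:570]=cv2.resize(im[max(p[1]-60,0):p[1]+60,p[0]-60:p[0]+60],(240,240));cv2.imwrite("pics/c2.png",a[:,:,::-1]);print(p)
E
```

```text
10.5 [0.6574 0.2023 0.197 ] [-3.140e+00  2.000e-03  1.383e+00] [ 0.11702313 -0.57149311  0.14245579]
(522, 457, 22, 23) 335.5
(388, 382, 42, 49) 1435.5
(275, 362, 48, 52) 1838.0
(283, 162, 69, 76) 3932.5
(440, 35, 200, 228) 36558.5
[317.44574461 202.35587079] [318.34781378 185.29503396]
[317 202]
```

View pics/c2.png

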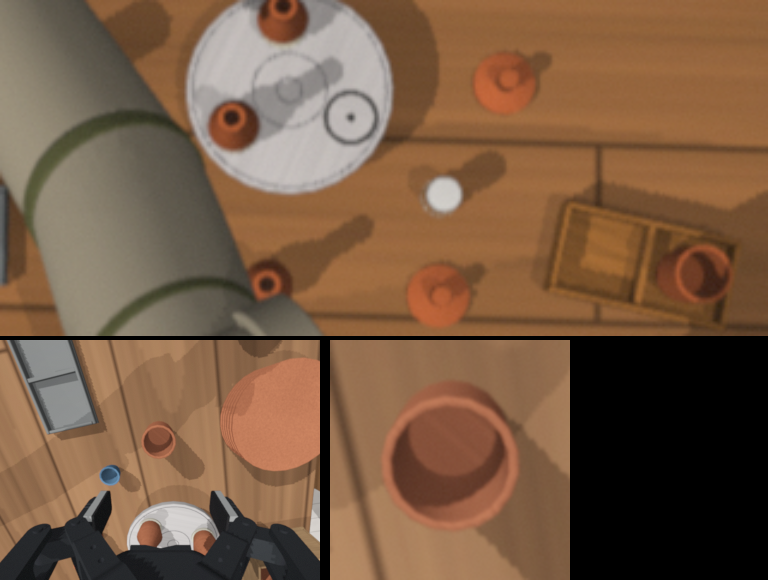

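Beaker_a stands upright in the far bay. Beaker_b rim centre in the wrist view is ≈(317.2,203.5), which gives about (0.6584, 0.2242).

Emit:
play_rows --pt "0 0.037 -0.06 0 1" --pt "0 0.037 -0.15 0 1" --pt "0 0.037 -0.22 0 1" --pt "0 0.037 -0.26 0 1" --pt "0 0.037 -0.26 0 1" --pt "0 0.037 -0.26 0 -1" --pt "0 0.037 -0.26 0 -1" --pt "0 0.037 -0.26 0 -1" --pt "0 0.037 -0.26 0 -1" --pt "0 0.037 -0.26 0 -1" --pt "0 0.037 -0.26 0 -1" --pt "0 0.037 -0.26 0 -1"

```text
time: 12.1
eef_pos: [0.6588, 0.2248, 0.0444]
orientation: [3.139, -0.001, 1.382]
force: [-1.8, -0.3, 5.2]
finger_gap: 0.618
grasp_force: 62.3
```

Emit:
play_rows --pt "0 0 0.03 0 -1" --pt "0 0 0.12 0 -1" --pt "0 0 0.22 0 -1" --pt "0 0 0.28 0 -1" --pt "-0.2735 -0.9 0.28 0 -1" --pt "-0.2735 -0.9 0.28 0 -1" --pt "-0.2735 -0.9 0.28 0 -1" --pt "-0.2735 -0.9 0.28 0 -1" --pt "-0.2735 -0.9 0.28 0 -1" --pt "-0.2735 -0.9 0.28 0 -1" --pt "-0.2735 -0.9 0.28 0 -1" --pt "-0.2735 -0.9 0.28 0 -1"

```text
time: 13.6
eef_pos: [0.5121, -0.2555, 0.2121]
orientation: [3.139, 0.001, 1.382]
force: [1.3, -0.6, -0.5]
finger_gap: 0.624
grasp_force: 63.3
```

Emit:
play_rows --pt "0 0 0 0 -1" --pt "0 0 0 0 -1" --pt "0 0 0 0 -1" --pt "0 0 0 0 -1" --pt "0 0 0 0 -1" --pt "0 0 0 0 -1"

```text
time: 14.35
eef_pos: [0.5128, -0.2532, 0.2102]
orientation: [-3.141, 0.0, 1.383]
force: [-0.8, 0.9, -1.3]
finger_gap: 0.624
grasp_force: 63.3
```

Emit:
play_rows --pt "-0.031 -0.103 0 0 -1" --pt "-0.031 -0.103 0 0 -1" --pt "-0.031 -0.103 -0.09 0 -1" --pt "-0.031 -0.103 -0.17 0 -1" --pt "-0.031 -0.103 -0.23 0 -1" --pt "-0.031 -0.103 -0.25 0 -1" --pt "-0.031 -0.103 -0.257 0 -1" --pt "-0.031 -0.103 -0.261 0 -1" --pt "-0.031 -0.103 -0.264 0 -1" --pt "-0.031 -0.103 -0.266 0 -1" --pt "-0.031 -0.103 -0.267 0 -1" --pt "-0.031 -0.103 -0.267 0 -1"

```text
time: 15.85
eef_pos: [0.4941, -0.3156, 0.0504]
orientation: [3.141, 0.0, 1.382]
force: [0.4, 0.1, 1.4]
finger_gap: 0.615
grasp_force: 63.6
```

Emit:
play_rows --pt "0 0 -0.001 0 -1" --pt "0 0 -0.001 0 -1" --pt "0 0 -0.001 0 0.5" --pt "0 0 -0.001 0 1" --pt "0 0 -0.001 0 1" --pt "0 0 0.0 0 1" --pt "0 0 0.06 0 1" --pt "0 0 0.15 0 1" --pt "0 0 0.25 0 1" --pt "0 0 0.25 0 1"

```text
time: 17.1
eef_pos: [0.4961, -0.3163, 0.2047]
orientation: [3.134, 0.003, 1.382]
force: [0.3, -0.5, -0.3]
finger_gap: 1.0
grasp_force: 0.0
```

Emit:
play_rows --pt "-0.075 0.26 -0.08 0 1" --pt "-0.075 0.26 -0.08 0 1" --pt "-0.075 0.26 -0.08 0 1" --pt "-0.075 0.26 -0.08 0 1" --pt "-0.075 0.26 -0.08 0 1" --pt "-0.075 0.26 -0.08 0 1" --pt "-0.075 0.26 -0.08 0 1"

```text
time: 17.98
eef_pos: [0.4492, -0.1604, 0.1521]
orientation: [3.141, 0.0, 1.38]
force: [0.5, -1.3, 0.1]
finger_gap: 1.002
grasp_force: 0.0
```

```bash
python3 - <<'E'
from h import *
s=manip.read_state();print(s["time"],np.round(s["eef_pos"],4),np.round(s["orientation"],3),s["force"])
i,im=shot("wrist","w_la")
print(proj(i,(.449,-.16,.037)),proj(i,(.449,-.16,.006)))
a=np.zeros((480,800,3),np.uint8);a[:240,:320]=cv2.resize(im,(320,240))
p=proj(i,(.449,-.16,.02)).astype(int);print(p);a[:,320:]=cv2.resize(im[p[1]-80:p[1]+80,p[0]-80:p[0]+80],(480,480));
_,t=shot("top");a[245:480,:310]=cv2.resize(t[225:320,400:525],(310,235));cv2.imwrite("pics/c3.png",a[:,:,::-1])
E
```

```text
17.975 [ 0.4492 -0.1604  0.1521] [3.141 0.    1.38 ] [ 0.46401999 -1.34394844  0.05002117]
[320.88492336 230.55237593] [320.88245672 220.30289071]
[320 224]
```

View pics/c3.png

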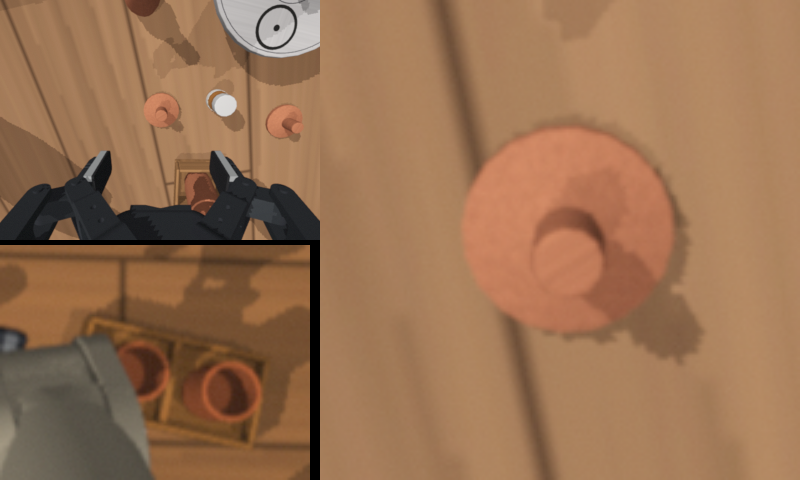

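Both beakers stand upright in the crate. Lid_a's knob top is at ≈(322.7,231.7) and its disc centre at ≈(322.8,220.3), which gives about (0.4504, -0.1605).

Emit:
play_rows --pt "0.002 0 -0.09 0 1" --pt "0.002 0 -0.18 0 1" --pt "0.002 0 -0.22 0 1" --pt "0.002 0 -0.229 0 1" --pt "0.002 0 -0.229 0 1" --pt "0.002 0 -0.229 0 -1" --pt "0.002 0 -0.229 0 -1" --pt "0.002 0 -0.229 0 -1" --pt "0.002 0 -0.229 0 -1" --pt "0.002 0 -0.229 0 -1" --pt "0.002 0 -0.229 0 -1" --pt "0.002 0 -0.229 0 -1"

```text
time: 19.58
eef_pos: [0.4504, -0.1596, 0.0153]
orientation: [3.141, 0.0, 1.382]
force: [-0.3, -0.1, 10.5]
finger_gap: 0.211
grasp_force: 58.3
```

Emit:
play_rows --pt "0 0 0 0 -1" --pt "0 0 0 0 -1"

```text
time: 19.82
eef_pos: [0.4504, -0.1596, 0.0153]
orientation: [3.141, 0.0, 1.382]
force: [-0.3, -0.2, 9.6]
finger_gap: 0.21
grasp_force: 58.3
```

Emit:
play_rows --pt "0 0 0.03 0 -1" --pt "0 0 0.12 0 -1" --pt "0 0 0.22 0 -1" --pt "0 0 0.3 0 -1" --pt "0.066 0.767 0.3 0 -1" --pt "0.066 0.767 0.3 0 -1" --pt "0.066 0.767 0.3 0 -1" --pt "0.066 0.767 0.3 0 -1" --pt "0.066 0.767 0.3 0 -1" --pt "0.066 0.767 0.3 0 -1" --pt "0.066 0.767 0.3 0 -1" --pt "0.066 0.767 0.3 0 -1"

```text
time: 21.32
eef_pos: [0.489, 0.3052, 0.1947]
orientation: [-3.141, -0.002, 1.386]
force: [0.0, -0.6, -1.8]
finger_gap: 0.21
grasp_force: 58.8
```

Emit:
play_rows --pt "0 0 0 0 -1" --pt "0 0 0 0 -1" --pt "0 0 0 0 -1" --pt "0 0 0 0 -1"

```text
time: 21.82
eef_pos: [0.4901, 0.2996, 0.1948]
orientation: [3.141, 0.0, 1.38]
force: [0.8, 0.2, -0.4]
finger_gap: 0.206
grasp_force: 58.8
```

```bash
python3 - <<'E'
from h import *
s=manip.read_state();print(s["time"],np.round(s["eef_pos"],4),np.round(s["orientation"],3),s["force"])
i,im=shot("wrist","w_tr")
h=cv2.cvtColor(im,cv2.COLOR_RGB2HSV)
m=cv2.inRange(h,(0,0,40),(180,60,200));m[400:]=0
for k in blobs(m,3000):
    r=cv2.minAreaRect(k);q=cv2.approxPolyDP(cv2.convexHull(k),12,True)[:,0];print(r,q.tolist());P=np.array([plane(i,a,.018) for a in q]);print(P.round(4).tolist(),P.mean(0))
E
```

```text
21.825 [0.4901 0.2996 0.1948] [3.141 0.    1.38 ] [ 0.76307322  0.23139952 -0.42875182]
((460.0, 343.0), (112.0, 236.0), 90.0) [[342, 288], [578, 399], [355, 399]]
[[0.496, 0.2161, 0.018], [0.7424, 0.0225, 0.018], [0.4864, 0.0719, 0.018]] [0.57494184 0.10353753 0.018     ]
((270.2164611816406, 359.73712158203125), (71.19921112060547, 147.34786987304688), 39.47246170043945) [[299, 288], [284, 399], [202, 399]]
[[0.4522, 0.2246, 0.018], [0.405, 0.0877, 0.018], [0.3108, 0.1058, 0.018]] [0.38931576 0.1393673  0.018     ]
((309.2884216308594, 135.9423065185547), (219.25782775878906, 117.47355651855469), 78.69007110595703) [[345, 18], [383, 231], [285, 243], [232, 47]]
[[0.5401, 0.456, 0.018], [0.5461, 0.2695, 0.018], [0.4488, 0.2756, 0.018], [0.4437, 0.4531, 0.018]] [0.4947044  0.36355626 0.018     ]
```

View pics/w_tr.png

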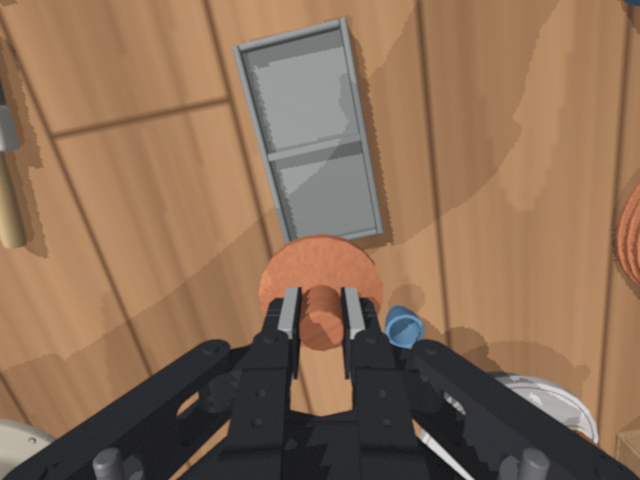

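Lid_a is held level. The tray's rim corners are at ≈(345,18), (383,231) and (235,47), which gives a centre of about (0.495, 0.361).

Emit:
play_rows --pt "0.006 0.178 0 0 -1" --pt "0.006 0.178 0 0 -1" --pt "0.006 0.178 -0.04 0 -1" --pt "0.006 0.178 -0.12 0 -1" --pt "0.006 0.178 -0.2 0 -1" --pt "0.006 0.178 -0.26 0 -1" --pt "0.006 0.178 -0.275 0 -1" --pt "0.006 0.178 -0.281 0 -1" --pt "0.006 0.178 -0.285 0 -1" --pt "0.006 0.178 -0.288 0 -1" --pt "0.006 0.178 -0.289 0 -1" --pt "0.006 0.178 -0.289 0 -1"

```text
time: 23.38
eef_pos: [0.4935, 0.4077, 0.0216]
orientation: [3.141, -0.0, 1.382]
force: [-0.3, -0.3, -0.4]
finger_gap: 0.208
grasp_force: 58.8
```

Emit:
play_rows --pt "0 0 -0.001 0 -1" --pt "0 0 -0.0015 0 -1" --pt "0 0 -0.0015 0 -1" --pt "0 0 -0.0015 0 0" --pt "0 0 -0.0015 0 0" --pt "0 0 0.001 0 0" --pt "0 0 0.01 0 0.1" --pt "0 0 0.05 0 0.4" --pt "0 0 0.15 0 1" --pt "0 0 0.25 0 1" --pt "0 0 0.25 0 1"

```text
time: 24.75
eef_pos: [0.495, 0.4096, 0.1767]
orientation: [3.137, -0.007, 1.382]
force: [0.4, 0.8, -0.2]
finger_gap: 1.0
grasp_force: 0.0
```

Emit:
play_rows --pt "0.28 -1 0.04 0 1" --pt "0.28 -1 0.04 0 1" --pt "0.28 -1 0.04 0 1" --pt "0.28 -1 0.04 0 1" --pt "0.28 -1 0.04 0 1" --pt "0.28 -1 0.04 0 1" --pt "0.28 -1 0.04 0 1" --pt "0.28 -1 0.04 0 1" --pt "0.28 -1 0.04 0 1" --pt "0.28 -1 0.04 0 1" --pt "0.28 -1 0.04 0 1" --pt "0.28 -1 0.04 0 1"

```text
time: 26.25
eef_pos: [0.6608, -0.1919, 0.1945]
orientation: [-3.14, -0.001, 1.382]
force: [0.1, 1.0, -0.1]
finger_gap: 1.002
grasp_force: 0.0
```

Emit:
play_rows --pt "0 -0.04 -0.07 0 1" --pt "0 -0.04 -0.07 0 1" --pt "0 -0.04 -0.07 0 1" --pt "0 -0.04 -0.07 0 1" --pt "0 -0.04 -0.07 0 1" --pt "0 -0.04 -0.07 0 1"

```text
time: 27.0
eef_pos: [0.6616, -0.2161, 0.1539]
orientation: [3.141, 0.0, 1.382]
force: [0.5, -0.2, -0.1]
finger_gap: 0.996
grasp_force: 0.0
```

```bash
python3 - <<'E'
from h import *
s=manip.read_state();print(s["time"],np.round(s["eef_pos"],4),np.round(s["orientation"],3),s["force"])
i,im=shot("wrist","w_lb")
X=(.662,-.221)
print(proj(i,(*X,.037)),proj(i,(*X,.006)))
a=np.zeros((480,800,3),np.uint8);a[:240,:320]=cv2.resize(im,(320,240))
p=proj(i,(*X,.02)).astype(int);print(p);a[:,320:]=cv2.resize(im[p[1]-80:p[1]+80,p[0]-80:p[0]+80],(480,480));
_,t=shot("top","top3");a[245:480,:310]=cv2.resize(t[235:310,115:214],(310,235));cv2.imwrite("pics/c4.png",a[:,:,::-1])
E
```

```text
27.0 [ 0.6616 -0.2161  0.1539] [3.141 0.    1.382] [ 0.52944976 -0.24111446 -0.07274159]
[322.72231741 235.9255906 ] [322.52560655 225.26601219]
[322 229]
```

View pics/c4.png

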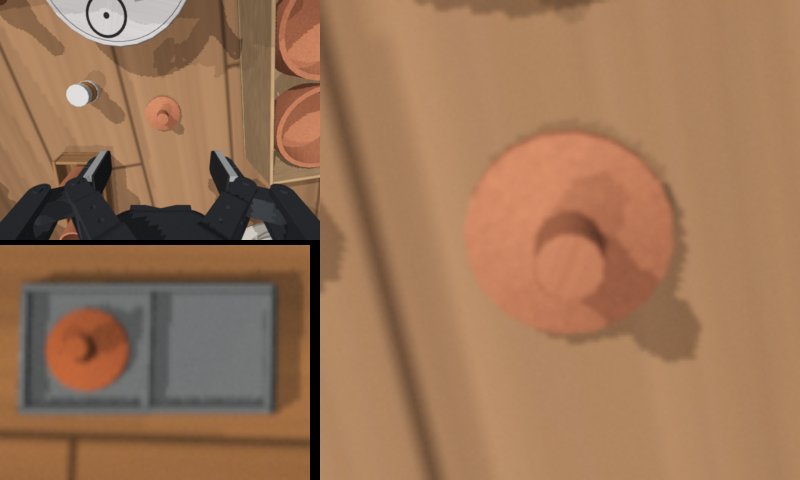

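Lid_a lies knob up in the tray's far bay. Lid_b's knob is at ≈(325,238) and its disc centre at ≈(325,226), which gives about (0.6638, -0.2225).

Emit:
play_rows --pt "0.004 -0.009 -0.09 0 1" --pt "0.004 -0.009 -0.18 0 1" --pt "0.004 -0.009 -0.22 0 1" --pt "0.004 -0.009 -0.231 0 1" --pt "0.004 -0.009 -0.231 0 1" --pt "0.004 -0.009 -0.231 0 -1" --pt "0.004 -0.009 -0.231 0 -1" --pt "0.004 -0.009 -0.231 0 -1" --pt "0.004 -0.009 -0.231 0 -1" --pt "0.004 -0.009 -0.231 0 -1" --pt "0.004 -0.009 -0.231 0 -1" --pt "0.004 -0.009 -0.231 0 -1"

```text
time: 28.6
eef_pos: [0.6642, -0.222, 0.0154]
orientation: [3.141, 0.0, 1.382]
force: [-0.8, 0.6, 5.8]
finger_gap: 0.208
grasp_force: 58.4
```

Emit:
play_rows --pt "0 0 0 0 -1" --pt "0 0 0.03 0 -1" --pt "0 0 0.12 0 -1" --pt "0 0 0.22 0 -1" --pt "0 0 0.3 0 -1" --pt "0 0 0.3 0 -1"

```text
time: 29.35
eef_pos: [0.666, -0.2219, 0.2004]
orientation: [3.134, 0.001, 1.382]
force: [-0.3, -0.4, -0.7]
finger_gap: 0.207
grasp_force: 58.7
```

Emit:
play_rows --pt "-0.279 0.896 0 0 -1" --pt "-0.279 0.896 0 0 -1" --pt "-0.279 0.896 0 0 -1" --pt "-0.279 0.896 0 0 -1" --pt "-0.279 0.896 0 0 -1" --pt "-0.279 0.896 0 0 -1" --pt "-0.279 0.896 0 0 -1" --pt "-0.279 0.896 0 0 -1" --pt "-0.279 0.896 0 0 -1" --pt "-0.279 0.896 0 0 -1" --pt "-0.279 0.896 0 0 -1" --pt "-0.279 0.896 0 0 -1"

```text
time: 30.85
eef_pos: [0.497, 0.3139, 0.1944]
orientation: [-3.142, 0.001, 1.38]
force: [-0.8, 0.3, 0.3]
finger_gap: 0.21
grasp_force: 58.8
```

Emit:
play_rows --pt "0 0 -0.02 0 -1" --pt "0 0 -0.1 0 -1" --pt "0 0 -0.2 0 -1" --pt "0 0 -0.26 0 -1" --pt "0 0 -0.275 0 -1" --pt "0 0 -0.281 0 -1" --pt "0 0 -0.285 0 -1" --pt "0 0 -0.288 0 -1" --pt "0 0 -0.289 0 -1" --pt "0 0 -0.289 0 -1"

```text
time: 32.1
eef_pos: [0.4966, 0.3159, 0.0217]
orientation: [3.141, -0.0, 1.382]
force: [0.5, -0.3, -1.0]
finger_gap: 0.205
grasp_force: 58.8
```

Emit:
play_rows --pt "0 0 -0.001 0 -1" --pt "0 0 -0.0015 0 -1" --pt "0 0 -0.0015 0 -1" --pt "0 0 -0.0015 0 0" --pt "0 0 -0.0015 0 0" --pt "0 0 0.001 0 0" --pt "0 0 0.01 0 0.1" --pt "0 0 0.05 0 0.4" --pt "0 0 0.15 0 1" --pt "0 0 0.25 0 1" --pt "0 0 0.25 0 1" --pt "0 0 0.25 0 1"

```text
time: 33.6
eef_pos: [0.4965, 0.3153, 0.1716]
orientation: [3.141, 0.0, 1.381]
force: [-0.2, -0.7, -0.4]
finger_gap: 0.999
grasp_force: 0.0
```

Emit:
play_rows --pt "0.17 -0.675 0.1 0 1" --pt "0.17 -0.675 0.1 0 1" --pt "0.17 -0.675 0.1 0 1" --pt "0.17 -0.675 0.1 0 1" --pt "0.17 -0.675 0.1 0 1" --pt "0.17 -0.675 0.1 0 1" --pt "0.17 -0.675 0.1 0 1" --pt "0.17 -0.675 0.1 0 1" --pt "0.17 -0.675 0.1 0 1" --pt "0.17 -0.675 0.1 0 1" --pt "0.17 -0.675 0.1 0 1"

```text
time: 34.98
eef_pos: [0.5982, -0.0878, 0.2311]
orientation: [-3.141, -0.0, 1.384]
force: [-0.4, 0.8, -0.5]
finger_gap: 0.999
grasp_force: 0.0
```

```bash
python3 - <<'E'
from h import *
s=manip.read_state();print(s["time"],np.round(s["eef_pos"],4),np.round(s["orientation"],3),s["force"])
i,im=shot("wrist","w_mk")
print(proj(i,(.618,-.067,.048)),proj(i,(.643,-.008,.048)),proj(i,(.456,.009,.085)))
a=np.zeros((480,800,3),np.uint8);a[:480,:640]=im
_,t=shot("top","top4");a[:122,640:]=cv2.resize(t[235:311,115:215],(160,122))
p=proj(i,(.618,-.067,.048)).astype(int)
g=cv2.cvtColor(im,cv2.COLOR_RGB2GRAY)[p[1]-50:p[1]+50,p[0]-50:p[0]+50]
m=(g<90).astype(np.uint8)*255
for k in cv2.findContours(m,cv2.RETR_LIST,cv2.CHAIN_APPROX_NONE)[0]:
    if len(k)>5:
        e=cv2.fitEllipse(k);c=np.array(e[0])+p-50;print("ell",c.round(1),np.round(e[1],1),plane(i,c,.048).round(4))
cv2.imwrite("pics/c5.png",a[:,:,::-1])
E
```

```text
34.975 [ 0.5982 -0.0878  0.2311] [-3.141 -0.     1.384] [-0.38384905  0.84293798 -0.49934002]
[337.5126233 186.3297319] [353.59191302 117.26174837] [128.46026396 139.54739306]
ell [332.7 227.9] [ 7.2 14.2] [ 0.6062 -0.1072  0.048 ]
ell [339.  187.9] [5.3 5.7] [ 0.6192 -0.0688  0.048 ]
ell [339.  187.5] [49.2 50.1] [ 0.6192 -0.0683  0.048 ]
ell [339.  187.1] [51.8 52.7] [ 0.6193 -0.068   0.048 ]
```

View pics/c5.png

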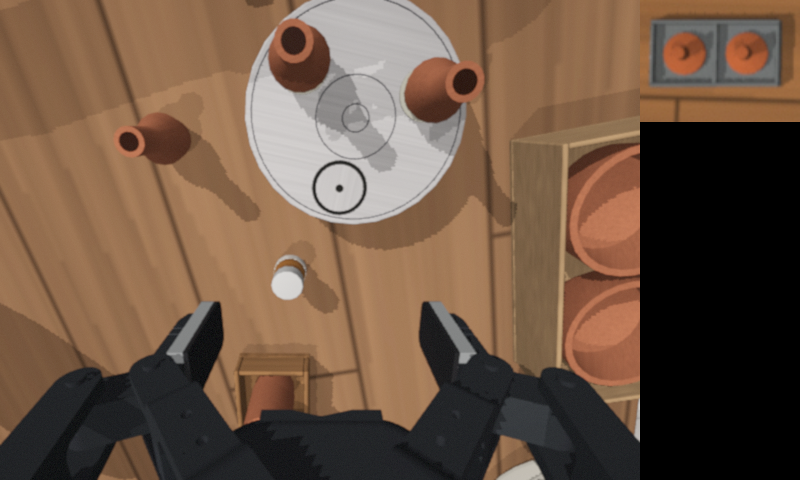

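Both lids are in the tray. The mark dot is at (339,187.9), which gives (0.619, -0.068); the wheel axis is at ≈(355,117) and the loose vase's mouth at ≈(130,141).

Emit:
play_rows --pt "-0.237 0.163 -0.05 0.433 1" --pt "-0.237 0.163 -0.05 0.433 1" --pt "-0.237 0.163 -0.05 0.433 1" --pt "-0.237 0.163 -0.05 0.433 1" --pt "-0.237 0.163 -0.05 0.433 1" --pt "-0.237 0.163 -0.05 0.433 1" --pt "-0.237 0.163 -0.05 0.433 1" --pt "-0.237 0.163 -0.05 0.433 1" --pt "-0.237 0.163 -0.05 0.433 1" --pt "-0.237 0.163 -0.05 0.433 1" --pt "-0.237 0.163 -0.05 0.433 1" --pt "-0.237 0.163 -0.05 0.433 1"

```text
time: 36.58
eef_pos: [0.4562, 0.0086, 0.2013]
orientation: [-3.141, 0.0, 2.742]
force: [-0.4, -0.0, 0.5]
finger_gap: 0.997
grasp_force: 0.0
```

```bash
python3 - <<'E'
from h import *
s=manip.read_state();print(s["time"],np.round(s["eef_pos"],4),np.round(s["orientation"],3),s["force"],np.round(s["q"],2))
i,im=shot("wrist","w_v")
p=proj(i,(.4565,.008,.085));print(p,proj(i,(.4565,.008,0)));p=p.astype(int)
a=np.zeros((480,800,3),np.uint8);a[:240,:320]=cv2.resize(im,(320,240));a[:,320:]=cv2.resize(im[p[1]-60:p[1]+60,p[0]-60:p[0]+60],(480,480))
cv2.imwrite("pics/c6.png",a[:,:,::-1])
E
```

```text
36.575 [0.4562 0.0086 0.2013] [-3.141  0.     2.742] [-0.35909494 -0.01491734  0.49315027] [ 0.56  0.47 -0.95  2.19  0.57  0.75  0.39]
[320.89897195 231.8941516 ] [320.85611223 207.69556605]
```

View pics/c6.png

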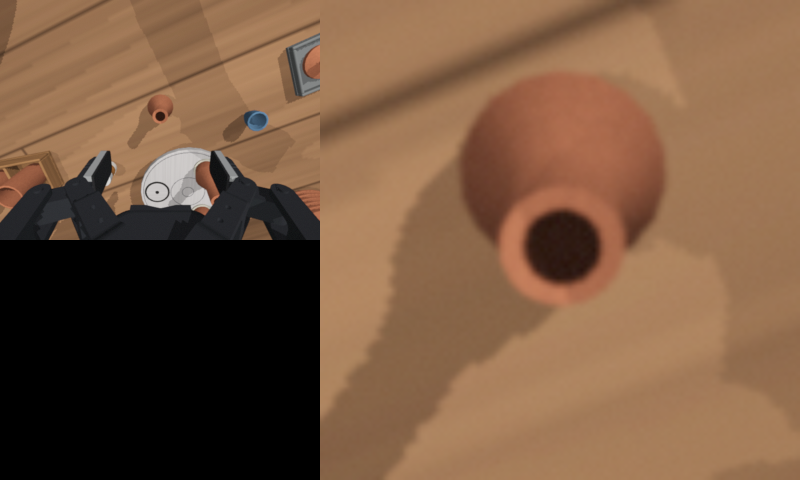

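The vase mouth centre is at ≈(320.5,232.3), matching (0.4565, 0.008).

Emit:
play_rows --pt "0 0 -0.09 0 1" --pt "0 0 -0.18 0 1" --pt "0 0 -0.23 0 1" --pt "0 0 -0.243 0 1" --pt "0 0 -0.243 0 1" --pt "0 0 -0.243 0 -1" --pt "0 0 -0.243 0 -1" --pt "0 0 -0.243 0 -1" --pt "0 0 -0.243 0 -1" --pt "0 0 -0.243 0 -1" --pt "0 0 -0.243 0 -1" --pt "0 0 -0.243 0 -1"

```text
time: 38.12
eef_pos: [0.4565, 0.0084, 0.0561]
orientation: [-3.141, 0.001, 2.742]
force: [0.1, -1.0, 9.0]
finger_gap: 0.275
grasp_force: 58.3
```

Emit:
play_rows --pt "0 0 0 0 -1" --pt "0 0 0 0 -1"

```text
time: 38.38
eef_pos: [0.4565, 0.0083, 0.0561]
orientation: [-3.141, 0.001, 2.742]
force: [-1.2, -1.4, 9.7]
finger_gap: 0.274
grasp_force: 58.3
```

Emit:
play_rows --pt "0 0 0.03 0 -1" --pt "0 0 0.12 0 -1" --pt "0 0 0.22 0 -1" --pt "0 0 0.25 0 -1" --pt "0.271 -0.126 0.25 0 -1" --pt "0.271 -0.126 0.25 0 -1" --pt "0.271 -0.126 0.25 0 -1" --pt "0.271 -0.126 0.25 0 -1" --pt "0.271 -0.126 0.25 0 -1" --pt "0.271 -0.126 0.25 0 -1" --pt "0.271 -0.126 0.25 0 -1" --pt "0.271 -0.126 0.25 0 -1"

```text
time: 39.88
eef_pos: [0.6186, -0.0668, 0.2058]
orientation: [-3.141, 0.0, 2.743]
force: [-0.1, -0.9, -1.1]
finger_gap: 0.273
grasp_force: 59.2
```

```bash
python3 - <<'E'
from h import *
s=manip.read_state();print(s["time"],np.round(s["eef_pos"],4),np.round(s["orientation"],3),s["force"])
t,im=shot("scene","s5")
g=cv2.cvtColor(im,cv2.COLOR_RGB2GRAY)
cv2.imwrite("pics/c7.png",cv2.resize(im[120:320,200:400],(600,600),interpolation=cv2.INTER_CUBIC)[:,:,::-1])
E
```

```text
39.875 [ 0.6186 -0.0668  0.2058] [-3.141  0.     2.743] [-0.07636889 -0.86837565 -1.09147429]
```

View pics/c7.png

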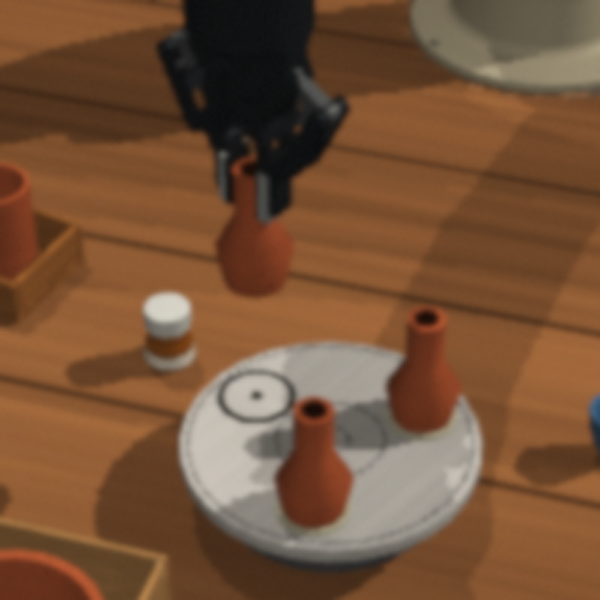

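The vase hangs upright above the ring, whose dot is at crop (257,396). The wheel hasn't turned.

Emit:
play_rows --pt "0 0 0 0 -1" --pt "0 0 -0.06 0 -1" --pt "0 0 -0.12 0 -1" --pt "0 0 -0.145 0 -1" --pt "0 0 -0.155 0 -1" --pt "0 0 -0.16 0 -1" --pt "0 0 -0.163 0 -1" --pt "0 0 -0.165 0 -1" --pt "0 0 -0.166 0 -1" --pt "0 0 -0.166 0 -1" --pt "0 0 -0.166 0 -1"

```text
time: 41.3
eef_pos: [0.6189, -0.067, 0.106]
orientation: [3.142, 0.0, 2.742]
force: [-0.3, -0.2, -2.1]
finger_gap: 0.276
grasp_force: 59.2
```

Emit:
play_rows --pt "0 -0.0012 -0.001 0 -1" --pt "0 -0.0012 -0.002 0 -1" --pt "0 -0.0012 -0.003 0 -1" --pt "0 -0.0012 -0.003 0 -1"

```text
time: 41.8
eef_pos: [0.619, -0.0678, 0.1042]
orientation: [-3.142, 0.0, 2.742]
force: [-0.2, 0.1, 2.1]
finger_gap: 0.273
grasp_force: 59.4
```

Emit:
play_rows --pt "0 0 -0.0005 0 -1" --pt "0 0 -0.0007 0 -1" --pt "0 0 -0.0007 0 -1"

```text
time: 42.18
eef_pos: [0.6191, -0.0678, 0.1042]
orientation: [-3.141, 0.001, 2.742]
force: [-0.8, -0.8, 6.0]
finger_gap: 0.272
grasp_force: 59.8
```

Contact is made at about 6 N. Now I'll open partway and rise straight up.

Emit:
play_rows --pt "0 0 0 0 -0.3" --pt "0 0 0 0 -0.1" --pt "0 0 0 0 0" --pt "0 0 0 0 0" --pt "0 0 0.01 0 0" --pt "0 0 0.05 0 0" --pt "0 0 0.12 0 0" --pt "0 0 0.2 0 0" --pt "0 0 0.25 0 0" --pt "0 0 0.25 0 0"

```text
time: 43.42
eef_pos: [0.6199, -0.0673, 0.2565]
orientation: [3.14, 0.004, 2.742]
force: [0.9, 0.3, -0.4]
finger_gap: 0.5
grasp_force: 0.0
```

Emit:
play_rows --pt "-0.3 0 0.1 0 0" --pt "-0.3 -0.2 0.1 0 0" --pt "-0.3 -0.8 0.1 0 0" --pt "-0.3 -0.8 0.1 0 0" --pt "-0.3 -0.8 0.1 0 0" --pt "-0.3 -0.8 0.1 0 0" --pt "-0.3 -0.8 0.1 0 0" --pt "-0.3 -0.8 0.1 0 0" --pt "-0.3 -0.8 0.1 0 0" --pt "-0.3 -0.8 0.1 0 0" --pt "-0.3 -0.8 0.1 0 0" --pt "-0.3 -0.8 0.1 0 0"

```text
time: 44.92
eef_pos: [0.4397, -0.5457, 0.3136]
orientation: [3.141, -0.0, 2.745]
force: [-0.3, 0.2, 0.0]
finger_gap: 0.5
grasp_force: 0.0
```

```bash
python3 - <<'E'
from h import *
s=manip.read_state();print(s["time"],np.round(s["eef_pos"],4))
t,im=shot("top","top9");_,sc=shot("scene","s9")
a=np.zeros((600,800,3),np.uint8);a[:280]=cv2.resize(im[165:312,110:530],(800,280));a[280:,:440]=cv2.resize(sc[160:340,120:370],(440,320));a[280:,440:]=cv2.resize(sc[190:340,390:560],(360,320))
cv2.imwrite("pics/c8.png",a[:,:,::-1])
print(proj(t,(.619,-.068,.133)),proj(t,(.643,-.008,.048)))
print(proj(cams.camera_info("scene"),(.619,-.068,.133)))
E
```

```text
44.925 [ 0.4397 -0.5457  0.3136]
[347.89528964 213.37238684] [320.29596137 207.3346637 ]
[283.37732424 219.36728865]
```

View pics/c8.png

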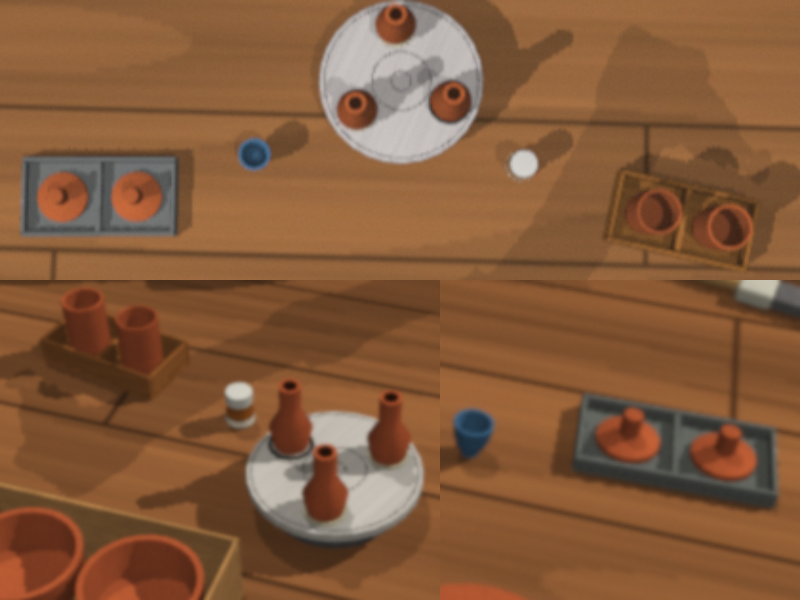

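All five pieces are in place. The vase mouth is at top pixel ≈(347.8,213.8) against a predicted (347.9,213.4), and the wheel's other vases haven't shifted.

```bash
python3 -c "
from cell import manip
print(manip.close_job())"
```

```text
the job is handed in; nothing more can be done
None
```

The job is handed in, and the last camera views showed both beakers upright in the crate, both lids knob up in the tray, and the vase upright on the wheel mark with the wheel unturned; the grader returned no verdict.

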